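# Hold the patch press at half spring on a plywood panel

## Task

Start the glue timer with the small flat push button: press it fully in and let it spring right back, and leave the mushroom-headed release button alone. Then push the wooden paddle of the patch press down until its rubber foot bears on the panel and the foot's spring is about half compressed, never nearly bottomed, without shifting the panel or knocking the things lying around. Finish while holding the paddle there: do not let go.

Things in the scene. Friction and masses are not known exactly. Their poses are not given: they have to be found in the camera images.
- press: Fixed patch press on a plywood base 360 x 160 x 18 mm; origin = centre of its underside, +x runs from the paddle end (towards the robot at yaw 0) to the hinge end. Hinge axis parallel to y at x = 130, z = 90 mm, between two steel cheeks 110 mm high. A wooden fence, 12 mm high, stands behind the panel at x = 71 to 91 mm.
- lever: Press lever, carries the foot. Origin on the hinge axis; -x points along the steel bar (24 x 14 mm) to the paddle. Sprung up: at rest -x is 0.36 rad above level; it goes down 0.44 rad to a stop. Foot touches the panel at 0.08 rad above level; spring half in at level. Push at the paddle: 2 to 3 N before touch, about 7 N at half, 12 N at the stop.
- paddle (a point): Centre of the flat top of the light wooden paddle on the lever's end: 75 mm along the lever, 50 wide, 18 thick, 240 mm from the hinge. Height above table: 183 mm at rest, 119 as the foot touches, 99 at half spring, 79 at the stop; it moves 15 mm away from the hinge on the way down. After touch, 2 mm of paddle travel compress the spring 1 mm.
- foot (a joint): Compression of the foot's spring, m: 0 relaxed (until it meets the panel), 0.010 half, 0.020 bottomed. Foot: rubber dome, radius 16 mm, on a stem through a dark steel bush on the lever, midway between hinge and paddle. 900 N/m plus 0.9 N preload: about 10 N on the panel at half.
- stem (a point): Top of the foot's 12 mm brass stem: flush with the top of the dark bush (27 mm diameter) when the spring is relaxed, proud of it by as much as the spring is compressed.
- panel: Loose plywood panel 120 x 110 x 18 mm (0.13 to 0.25 kg) with a dark lozenge patch in its middle, lying on the press base under the foot and against the fence. Origin = centre of its underside.
- start (a joint): Travel of the small timer start button in m: 0 out, 0.006 fully in, pushed straight down. Takes about 5 N fully in; springs back when let go.
- start_top (a point): Centre of the flat top of the start button: plain white cylinder, 26 mm diameter, 10 mm proud of its dark collar, on its own grey box 70 x 70 x 45 mm fixed on the table. Top 60 mm above the table.
- release (a joint): Travel of the mushroom-headed release button in m, 0 out, 0.006 fully in. To be left alone.
- release_top (a point): Centre of the top of the release button: white mushroom head 48 mm diameter on a thinner stem, on a box like the start button's. Top 75 mm above the table. The two boxes may stand either way round, at least 105 mm apart.
- sanding_block: Bystander between the two button boxes: wooden block with cork sole, 100 x 35 x 28 mm.
- glue: Bystander: white glue bottle, 60 mm diameter, 170 mm high.
- screw_jar: Bystander: glass jar, 66 mm diameter, 80 mm high.
- screwdriver: Bystander: screwdriver lying on the table near the robot.
- hammer: Bystander: hammer lying on the table beyond the buttons.
- tape: Bystander: roll of paper tape lying flat, 70 mm diameter, 25 mm high.
- offcut: Bystander: plywood offcut, 120 x 70 x 18 mm.

How it is judged:
On the way, in this order (a step that is already met when the one before it is completed fails the run):
1. the start button is pressed fully in (value of joint start above 0.005 m), for 0.05 s.
2. the start button has sprung right back (value of joint start below 0.001 m), for 0.1 s.
3. the foot presses the panel with its spring about half compressed (value of joint foot between 0.006 and 0.014 m and contact force between lever and panel above 4 N), for 0.5 s.
At the end, for the whole second after the job is handed in: The robot is still pushing the lever (over 2 N), the foot bears on the panel (over 4 N) with its spring compressed 6 to 14 mm, the panel is within 12 mm of where it lay, and both buttons are out (all of step 3 and contact force between any of the fingers, the arm and lever above 2 N and value of joint each of start, release below 0.001 m and distance of panel from where it was at the start of the episode below 0.012 m); the arm keeps its last pose, push and grip.
It fails at once if the foot's spring is nearly bottomed (over 17 mm) (value of joint foot above 0.017 m).
It fails at once if the release button is pressed (value of joint release above 0.002 m).
It fails at once if the panel is shifted by over 12 mm (distance of panel from where it was at the start of the episode above 0.012 m).
It fails at once if a bystander is knocked away by over 30 mm (distance of any of sanding_block, glue, screw_jar, screwdriver, hammer, tape, offcut from where it was at the start of the episode above 0.03 m).
It also fails if it takes over 45 s, if anything falls off the work surface, if the arm or the gripper's body presses on something with over 40 N, if the wrist force passes 120 N, or if a joint passes its speed limit or range.

## Robot

A 6-joint arm with a two-finger parallel gripper is mounted at the origin on the work surface. World frame = base frame: x ahead of the robot, y to its left, z up, the work surface at z = 0. Lengths are in m, angles in rad, forces in N, time in s.
With the tool pointing down it reaches from about 0.375 to 0.975 m from the base axis. Payload 3.8 kg.
Tool frame: the origin (TCP) lies at the very end of the fingers, on their centre line; the grasp point (between the pads) lies 19 mm behind it; z points along the fingers, y is the line along which they close (so a half turn about z gives the same grasp; the last joint's range is limited). The gripper opens to 85 mm and grips with 20 to 120 N. Pads are 22 mm wide; open, the fingers measure 114 mm over their backs; the gripper's body (76 mm by 85 mm) begins 54 mm behind the grasp point. The pads swing forward as they close: fully open they stand 13 mm farther back than shut.
Start: joints at [-1.235, 0.264, 1.604, -0, 1.274, -0.037], TCP at [0.246, -0.629, 0.231] pointing down, gripper open.
Joint ranges: [-2.63, 2.63], [-0.94, 2.18], [0.31, 2.57], [-1.31, 4.45], [0, 2.66], [-2.55, 2.55]. Speed limits (rad/s): [2.57, 2.57, 3.14, 3.14, 3.14, 3.14].

## Interface

Orientations are given as a rotation vector (axis times angle).
In Python, from workcell import monitor, viewer, workorder gives the robot as it stands.
- The arm moves only by the tool jog_arm, never from a script. Its argument "commands" is a list of rows, each an object with "travel": the shift along the tool's x, y, z in mm, a list of three; "rot": the turn, a rotation vector about the tool's x, y, z in degrees, a list of three; "claw": the closure in counts, from 0 (fully open) to 255 (shut). A call has exactly 5 rows; each row shifts and turns the commanded pose from where the row before left it, along the tool's axes as they then stand; what a row does not reach is not made up. A row lasts 1/10 s, in which the tool goes at most 50 mm and 8.59 degrees, less where a joint would pass 70% of its speed; a pose out of reach is approached as far as the arm can. A call is refused whole if a number of a shift passes 50 or a number of a turn 8.59, either way. A call with a gripper value outside its range is refused whole. The fingers move at their own pace and stop on an object; "force" is the grip in N (left out, the last holds). Time passes only in rows, so rows that do not move let the fingers close, or fill a call up. It gives the time, the measured TCP pose, the force, the opening and the grip force at its end, in the units of the state.
- monitor.read_state(): the state, without advancing time (a new reading comes with each control period).
- viewer.read_camera(name): name is "scene" or "top" or "wrist"; returns a dict with "color" (420x560x3 uint8, blue, green, red), "camera_matrix" (3x3 intrinsics, pixels), "R" (3x3) and "t" (3): a world point X has camera coordinates R X + t. Camera axes: x right, y down, z forward; pixel columns grow to the right and rows downward; lengths in m; the calibration is good to about 2 mm. A picture is of the moment at which its call begins. There is no depth.
- workorder.finish_job(): hands the job in; it is judged then, once.
The state is a dict: "time": time; "q": joint angles; "joint_vel": joint speeds; "joint_torque": joint torques, N m; "tool_pos": TCP position; "tcp_rot": TCP orientation; "wrist_force": force on the tool from outside, world axes, zero at the start; "torque": the same for the moment, N m; "width": opening from 0.0 (shut) to 1.0 (fully open); "grip_force": force on a finger pad.
Only numpy, scipy, OpenCV 4.12 (cv2) and the standard library are available. Lean on these libraries where they do the work, as an engineer would, in place of code of your own. Each camera call takes 0.05 s, during which the arm holds its last target. There are 200 camera calls.

## Working session

There is one attempt and no reset: what is moved stays moved. The work goes in short steps, Python scripts to look and compute and a tool call to move; the robot and the scene stay as the last step left them, time stands still between calls to the robot, and variables do not carry over. Pictures are saved under pics/ and viewed, at most 10 in all, crops included, and the job is handed in when it is done.

Besides the shell and the picture viewer there is one more tool, called after "Request:" as name(argument=value, ...), one argument or row to a line, values as JSON. jog_arm: Moves the arm, as the interface text tells. Its arguments: {"type":"object","properties":{"commands":{"type":"array","items":{"type":"object","properties":{"travel":{"type":"array","items":{"type":"number"}},"rot":{"type":"array","items":{"type":"number"}},"claw":{"type":"number"}}}},"force":{"type":"number"}},"required":["commands"]}

```bash
mkdir -p pics
cat > h.py <<'E'
import numpy as np,cv2
from workcell import monitor,viewer,workorder
def snap(n,f):
    c=viewer.read_camera(n);cv2.imwrite(f'pics/{f}.png',c['color']);np.savez(f'pics/{f}.npz',K=c['camera_matrix'],R=c['R'],t=c['t']);return c
def back(f,u,v,z):
    d=np.load(f'pics/{f}.npz');r=d['R'].T@np.linalg.solve(d['K'],[u,v,1.]);o=-d['R'].T@d['t'];return o+r*(z-o[2])/r[2]
def proj(f,X):
    d=np.load(f'pics/{f}.npz');p=d['K']@(d['R']@np.array(X)+d['t']);return p[:2]/p[2]
E
python3 - <<'E'
from h import *
for n in('scene','top'):
    c=snap(n,n+'0');print(n,-c['R'].T@c['t'])
s=monitor.read_state();print(s)
E
```

```text
scene [ 1.74972797 -0.38688821  1.02622728]
top [0.41315697 0.04955924 1.20910332]
{'time': 0.1, 'q': array([-1.23490918e+00,  2.64695271e-01,  1.60528309e+00, -1.20633293e-05,
        1.27372137e+00, -3.69033438e-02]), 'joint_vel': array([ 0.0005976 , -0.0019919 , -0.00334678, -0.0011147 , -0.00013924,
        0.00116604]), 'joint_torque': array([ 4.10260873e-04, -5.16709328e+01, -3.68589878e+01, -2.42164663e-05,
        6.29487084e-03,  2.31632424e-05]), 'tool_pos': array([ 0.24561032, -0.62798812,  0.23005013]), 'tcp_rot': array([-3.08512914e+00, -5.81812660e-01,  5.10517409e-04]), 'wrist_force': array([ 0.44882603,  0.62338951, -0.15591914]), 'torque': array([-0.00166978, -0.00188517, -0.07207697]), 'grip_force': 0.0, 'width': 0.9990537409189534}
```

View pics/top0.png

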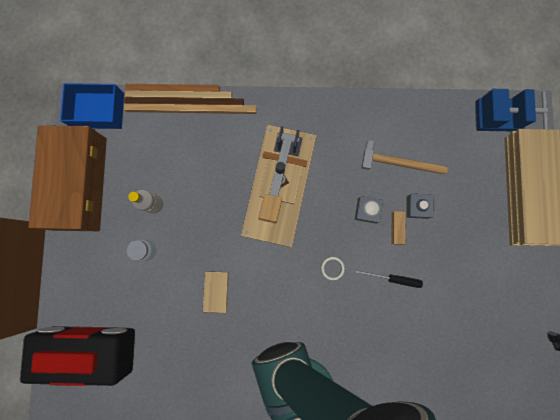

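View pics/scene0.png

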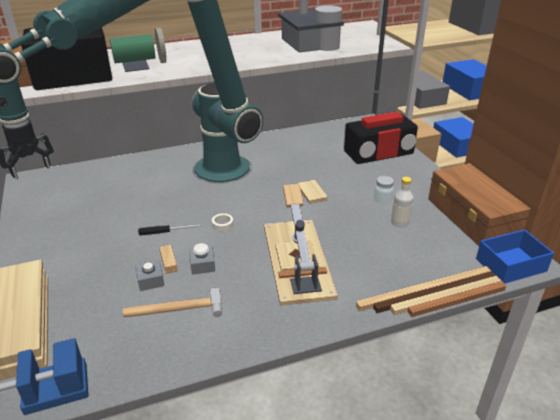

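The top view shows the press with its paddle at about (270,208). The small button is at (423,205), the mushroom at (372,208), and the block between them at (399,227). I'll enlarge the key parts.

Run:
```python
from h import *
i=cv2.imread('pics/top0.png')
a=cv2.resize(i[115:255,235:325],None,fx=4,fy=4,interpolation=cv2.INTER_CUBIC)
b=cv2.resize(i[185:255,345:445],None,fx=4,fy=4,interpolation=cv2.INTER_CUBIC)
o=np.zeros((560,770,3),np.uint8);o[:,:360]=a;o[:280,370:]=b
cv2.imwrite('pics/crop0.png',o)
```

```text
(no output)
```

View pics/crop0.png

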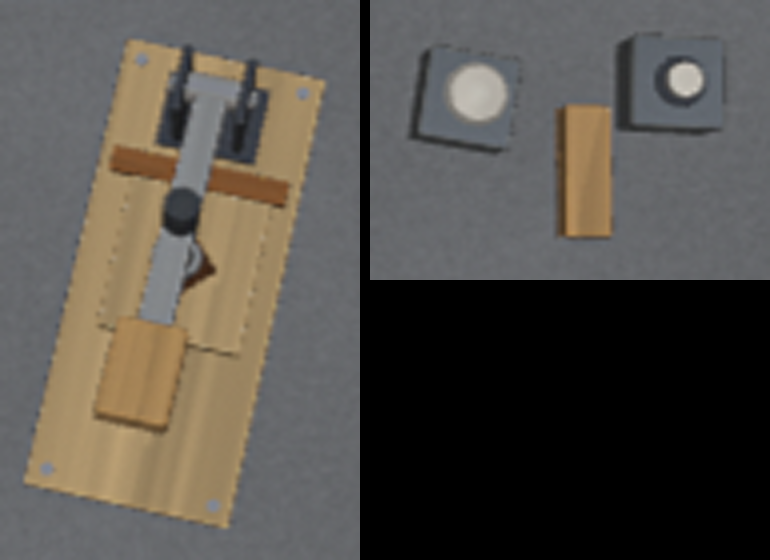

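Run:
```python
from h import *
f='top0'
st=back(f,345+316/4-.4,185+79/4-.4,.06);print('start',st)
print('release',back(f,345+107/4-.4,185+93/4-.4,.075))
C=[back(f,235+u/4-.4,115+v/4-.4,.018) for u,v in((127,40),(325,82),(228,525),(25,483))]
c=np.mean(C,0);ax=(C[0]+C[1]-C[2]-C[3])[:2];yaw=np.arctan2(ax[1],ax[0]);print('press',c,yaw,np.linalg.norm(ax)/2)
e=np.array([np.cos(yaw),np.sin(yaw)]);h=c[:2]+.13*e
for a in(.36,.08,0):
    # paddle top: 240 along, offset n above
    n=.009
    print(a,h-e*(.24*np.cos(a)-n*np.sin(a)), .09+.24*np.sin(a)+n*np.cos(a))
print('paddle seen',back(f,235+142/4-.4,115+369/4-.4,.183))
from scipy.spatial.transform import Rotation as R
s=monitor.read_state();print(R.from_rotvec(s['tcp_rot']).as_matrix().round(3))
```

```text
start [ 0.56448036 -0.360216    0.06      ]
release [ 0.54951408 -0.20219986  0.075     ]
press [0.62483821 0.07080228 0.018     ] -0.19886915870756172 0.356180443775577
0.36 [0.53519576 0.08886819] 0.182968887399123
0.08 [0.51846376 0.09224024] 0.11815074190932501
0 [0.51700625 0.09253398] 0.09899999999999999
paddle seen [0.53449104 0.08980869 0.183     ]
[[ 0.931  0.364 -0.001]
 [ 0.364 -0.931  0.002]
 [ 0.    -0.002 -1.   ]]
```

Request:
jog_arm(
  commands=[
    {"travel": [40,-13.4,0],"claw": 255},
    {"travel": [40,-13.4,0],"claw": 255},
    {"travel": [40,-13.4,0],"claw": 255},
    {"travel": [40,-13.4,0],"claw": 255},
    {"travel": [40,-13.4,0],"claw": 255},
  ],
  force=60,
)

```text
$.commands[0]: bad value
```

Request:
jog_arm(
  commands=[
    {"travel": [40,-13.4,20],"claw": 255},
    {"travel": [40,-13.4,20],"claw": 255},
    {"travel": [40,-13.4,25],"claw": 255},
    {"travel": [40,-13.4,25],"claw": 255},
    {"travel": [34,-13,0],"claw": 255},
  ],
)

```text
$.commands[0]: bad value
```

Run:
```python
from h import *
from scipy.spatial.transform import Rotation as R
c=snap('wrist','w1');snap('scene','s1');i=cv2.resize(c['color'],None,fx=1.42,fy=1.42);cv2.imwrite('pics/w1b.png',i)
s=monitor.read_state();M=R.from_rotvec(s['tcp_rot']).as_matrix();p=s['tool_pos'];print(s['time'],p,s['wrist_force'],s['width'],M.round(3))
print((M.T@(np.array([.5645,-.3602,.06])-p)*1000).round(1), proj('w1',[.5645,-.3602,.06]),proj('w1',p),proj('s1',p))
```

```text
0.2 [ 0.24568382 -0.62819851  0.23040362] [-0.4839715   0.0883794  -0.14477058] 1.0023728526404068 [[ 0.931  0.364 -0.   ]
 [ 0.364 -0.931  0.001]
 [ 0.    -0.001 -1.   ]]
[ 394.5 -133.2  170.6] [  53.19115636 -459.6830496 ] [278.72938465 275.47882217] [ 32.54998413 175.77871126]
```

View pics/w1.png

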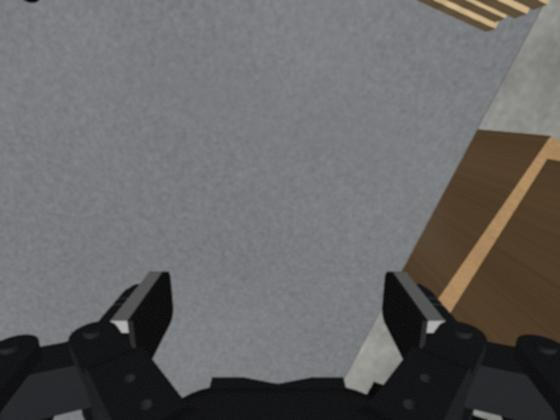

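The moves were refused, probably because "rot" was missing, so this wrist view still shows the start pose with the stacked boards to the right. I'll resend with rot in every row.

Request:
jog_arm(
  commands=[
    {"travel": [40,-13.4,0],"rot": [0,0,0],"claw": 255},
    {"travel": [40,-13.4,0],"rot": [0,0,0],"claw": 255},
    {"travel": [40,-13.4,0],"rot": [0,0,0],"claw": 255},
    {"travel": [40,-13.4,0],"rot": [0,0,0],"claw": 255},
    {"travel": [40,-13.4,0],"rot": [0,0,0],"claw": 255},
  ],
  force=60,
)

```text
time: 0.7
tool_pos: [0.4087, -0.4921, 0.2311]
tcp_rot: [-3.087, -0.582, 0.0]
wrist_force: [0.6, 0.3, 0.2]
width: 0.144
grip_force: 0.0
```

Request:
jog_arm(
  commands=[
    {"travel": [40,-13.4,20],"rot": [0,0,0],"claw": 255},
    {"travel": [40,-13.4,20],"rot": [0,0,0],"claw": 255},
    {"travel": [40,-13.4,25],"rot": [0,0,0],"claw": 255},
    {"travel": [40,-13.4,25],"rot": [0,0,0],"claw": 255},
    {"travel": [34,-13,0],"rot": [0,0,0],"claw": 255},
  ],
)

```text
time: 1.2
tool_pos: [0.5628, -0.3572, 0.136]
tcp_rot: [-3.081, -0.582, 0.009]
wrist_force: [-0.3, -0.7, -0.7]
width: -0.005
grip_force: 0.0
```

Run:
```python
from h import *
from scipy.spatial.transform import Rotation as R
c=snap('wrist','w1');snap('scene','s1')
s=monitor.read_state();M=R.from_rotvec(s['tcp_rot']).as_matrix();p=s['tool_pos'];print(s['time'],p,s['wrist_force'],s['width'],M.round(3))
print((M.T@(np.array([.5645,-.3602,.06])-p)*1000).round(1), proj('w1',[.5645,-.3602,.06]),proj('w1',p),proj('s1',p))
```

```text
1.3 [ 0.56648648 -0.35654928  0.13934956] [-0.08503369 -0.00302464  0.03130469] -0.0032756350525264084 [[ 0.93   0.368 -0.001]
 [ 0.368 -0.93   0.003]
 [ 0.    -0.003 -1.   ]]
[-3.2  2.9 79.3] [283.93680067 221.68800749] [279.99066061 270.91556208] [144.32168597 243.23063245]
```

View pics/w1.png

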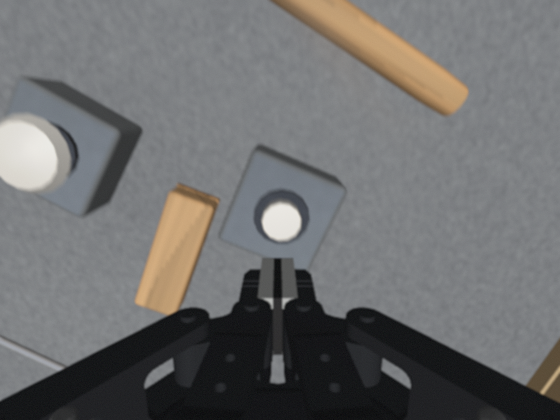

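The wrist view shows the small cylinder at (281,221), about 3 px from the prediction, with the mushroom well to the left. I'll descend onto the small one.

Request:
jog_arm(
  commands=[
    {"travel": [-3,3,25],"rot": [0,0,0],"claw": 255},
    {"travel": [0,0,25],"rot": [0,0,0],"claw": 255},
    {"travel": [0,0,20],"rot": [0,0,0],"claw": 255},
    {"travel": [0,0,5],"rot": [0,0,0],"claw": 255},
    {"travel": [0,0,0],"rot": [0,0,0],"claw": 255},
  ],
)

```text
time: 1.8
tool_pos: [0.5613, -0.3647, 0.0654]
tcp_rot: [-3.086, -0.581, 0.003]
wrist_force: [-0.4, 0.0, -0.0]
width: 0.0
grip_force: 0.0
```

Request:
jog_arm(
  commands=[
    {"travel": [0,0,3],"rot": [0,0,0],"claw": 255},
    {"travel": [0,0,2],"rot": [0,0,0],"claw": 255},
    {"travel": [0,0,2],"rot": [0,0,0],"claw": 255},
    {"travel": [0,0,2],"rot": [0,0,0],"claw": 255},
    {"travel": [0,0,0],"rot": [0,0,0],"claw": 255},
  ],
)

```text
time: 2.3
tool_pos: [0.563, -0.3651, 0.058]
tcp_rot: [3.086, 0.582, 0.002]
wrist_force: [0.4, -1.7, 1.5]
width: -0.002
grip_force: 1.1
```

Request:
jog_arm(
  commands=[
    {"travel": [0,0,2],"rot": [0,0,0],"claw": 255},
    {"travel": [0,0,2],"rot": [0,0,0],"claw": 255},
    {"travel": [0,0,1],"rot": [0,0,0],"claw": 255},
    {"travel": [0,0,0],"rot": [0,0,0],"claw": 255},
    {"travel": [0,0,0],"rot": [0,0,0],"claw": 255},
  ],
)

```text
time: 2.8
tool_pos: [0.5631, -0.3651, 0.054]
tcp_rot: [3.086, 0.582, 0.002]
wrist_force: [-1.5, -1.0, 9.3]
width: -0.003
grip_force: 4.5
```

Request:
jog_arm(
  commands=[
    {"travel": [0,0,1],"rot": [0,0,0],"claw": 255},
    {"travel": [0,0,0],"rot": [0,0,0],"claw": 255},
    {"travel": [0,0,0],"rot": [0,0,0],"claw": 255},
    {"travel": [0,0,-10],"rot": [0,0,0],"claw": 255},
    {"travel": [0,0,-30],"rot": [0,0,0],"claw": 255},
  ],
)

```text
time: 3.3
tool_pos: [0.5597, -0.3625, 0.0877]
tcp_rot: [-3.081, -0.581, 0.009]
wrist_force: [-0.3, 0.7, -0.9]
width: 0.002
grip_force: 0.0
```

Request:
jog_arm(
  commands=[
    {"travel": [0,0,-45],"rot": [0,0,0],"claw": 255},
    {"travel": [0,0,-45],"rot": [0,0,0],"claw": 255},
    {"travel": [0,0,-45],"rot": [0,0,0],"claw": 255},
    {"travel": [0,0,0],"rot": [0,0,0],"claw": 255},
    {"travel": [0,0,0],"rot": [0,0,0],"claw": 255},
  ],
)

```text
time: 3.8
tool_pos: [0.5631, -0.3649, 0.228]
tcp_rot: [3.085, 0.582, 0.003]
wrist_force: [-0.8, 0.7, -1.3]
width: -0.0
grip_force: 0.0
```

Run:
```python
from h import *
from scipy.spatial.transform import Rotation as R
s=monitor.read_state();M=R.from_rotvec(s['tcp_rot']).as_matrix();p=s['tool_pos'];print(s['time'],p,s['wrist_force'],s['q'])
print((M.T@(np.array([.53,.0898,.23])-p)*1000).round(1))
```

```text
3.8 [ 0.56306644 -0.36485758  0.22799541] [-0.84513398  0.72666658 -1.34166663] [-6.12183014e-01  2.56407351e-01  1.61940003e+00  2.15403148e-04
  1.26295010e+00  5.85708615e-01]
[ 134.8 -435.5   -2.7]
```

Request:
jog_arm(
  commands=[
    {"travel": [12.3,-39.6,0],"rot": [0,0,0],"claw": 255},
    {"travel": [12.3,-39.6,0],"rot": [0,0,0],"claw": 255},
    {"travel": [12.3,-39.6,0],"rot": [0,0,0],"claw": 255},
    {"travel": [12.3,-39.6,0],"rot": [0,0,0],"claw": 255},
    {"travel": [12.3,-39.6,0],"rot": [0,0,0],"claw": 255},
  ],
)

```text
time: 4.3
tool_pos: [0.5454, -0.1556, 0.223]
tcp_rot: [-3.084, -0.581, 0.008]
wrist_force: [0.8, 1.3, 0.2]
width: 0.0
grip_force: 0.0
```

Request:
jog_arm(
  commands=[
    {"travel": [12.3,-39.6,0],"rot": [0,0,0],"claw": 255},
    {"travel": [12.3,-39.6,0],"rot": [0,0,0],"claw": 255},
    {"travel": [12.3,-39.6,0],"rot": [0,0,0],"claw": 255},
    {"travel": [12.3,-39.6,0],"rot": [0,0,0],"claw": 255},
    {"travel": [12.3,-39.6,0],"rot": [0,0,0],"claw": 255},
  ],
)

```text
time: 4.8
tool_pos: [0.5305, 0.0506, 0.2233]
tcp_rot: [-3.086, -0.582, 0.008]
wrist_force: [0.8, 0.2, -0.5]
width: 0.001
grip_force: 0.0
```

Request:
jog_arm(
  commands=[
    {"travel": [12,-39.6,0],"rot": [0,0,0],"claw": 255},
    {"travel": [0,0,0],"rot": [0,0,0],"claw": 255},
    {"travel": [0,0,0],"rot": [0,0,0],"claw": 255},
    {"travel": [0,0,0],"rot": [0,0,0],"claw": 255},
    {"travel": [0,0,0],"rot": [0,0,0],"claw": 255},
  ],
)

```text
time: 5.3
tool_pos: [0.5292, 0.089, 0.2254]
tcp_rot: [3.087, 0.58, -0.002]
wrist_force: [-0.2, -0.5, -0.5]
width: 0.001
grip_force: 0.0
```

Run:
```python
from h import *
from scipy.spatial.transform import Rotation as R
c=snap('wrist','w2')
s=monitor.read_state();M=R.from_rotvec(s['tcp_rot']).as_matrix();p=s['tool_pos'];print(s['time'],p,s['wrist_force'])
for t in([.533,.0898,.186],[.517,.0925,.119],[.517,.0925,.1]): print((M.T@(np.array(t)-p)*1000).round(1))
print(proj('w2',[.5345,.0898,.183]))
```

```text
5.35 [0.52938413 0.08892455 0.2257284 ] [0.35793602 0.15727729 0.07963249]
[ 3.7  0.5 39.7]
[-10.1  -7.8 106.7]
[-10.1  -7.8 125.7]
[280.02888235 232.07381345]
```

View pics/w2.png

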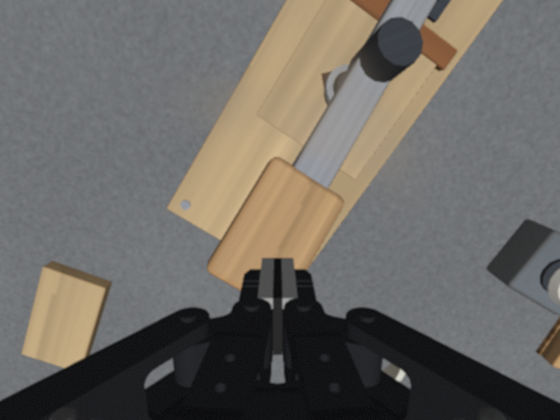

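The wrist view shows the paddle centred at about (278,226) against a predicted (280,232), so the position is good. I'll go down along the paddle's arc.

Request:
jog_arm(
  commands=[
    {"travel": [4,0.5,15],"rot": [0,0,0],"claw": 255},
    {"travel": [0,0,15],"rot": [0,0,0],"claw": 255},
    {"travel": [0,0,8],"rot": [0,0,0],"claw": 255},
    {"travel": [-1,-0.5,6],"rot": [0,0,0],"claw": 255},
    {"travel": [-2,-1,6],"rot": [0,0,0],"claw": 255},
  ],
)

```text
time: 5.85
tool_pos: [0.5297, 0.0914, 0.1754]
tcp_rot: [3.087, 0.582, -0.001]
wrist_force: [-0.0, -0.7, 0.5]
width: 0.004
grip_force: 0.3
```

Request:
jog_arm(
  commands=[
    {"travel": [-3,-1.5,8],"rot": [0,0,0],"claw": 255},
    {"travel": [-3,-1.5,8],"rot": [0,0,0],"claw": 255},
    {"travel": [-2,-1.5,8],"rot": [0,0,0],"claw": 255},
    {"travel": [-2,-1,8],"rot": [0,0,0],"claw": 255},
    {"travel": [-1,-1,6],"rot": [0,0,0],"claw": 255},
  ],
)

```text
time: 6.35
tool_pos: [0.5171, 0.0936, 0.1375]
tcp_rot: [3.087, 0.582, -0.0]
wrist_force: [-0.1, -0.5, 1.0]
width: 0.0
grip_force: 0.5
```

Request:
jog_arm(
  commands=[
    {"travel": [-0.5,-0.3,6],"rot": [0,0,0],"claw": 255},
    {"travel": [0,0,4],"rot": [0,0,0],"claw": 255},
    {"travel": [0,0,0],"rot": [0,0,0],"claw": 255},
    {"travel": [0,0,0],"rot": [0,0,0],"claw": 255},
    {"travel": [0,0,0],"rot": [0,0,0],"claw": 255},
  ],
)

```text
time: 6.85
tool_pos: [0.5171, 0.0937, 0.1286]
tcp_rot: [3.087, 0.582, 0.0]
wrist_force: [-0.9, -0.6, 0.6]
width: -0.004
grip_force: 0.5
```

Request:
jog_arm(
  commands=[
    {"travel": [0,0,4],"rot": [0,0,0],"claw": 255},
    {"travel": [0,0,4],"rot": [0,0,0],"claw": 255},
    {"travel": [0,0,0],"rot": [0,0,0],"claw": 255},
    {"travel": [0,0,0],"rot": [0,0,0],"claw": 255},
    {"travel": [0,0,0],"rot": [0,0,0],"claw": 255},
  ],
)

```text
time: 7.35
tool_pos: [0.5169, 0.0937, 0.1203]
tcp_rot: [3.087, 0.582, -0.0]
wrist_force: [-0.5, 0.2, 1.7]
width: 0.001
grip_force: 0.5
```

Run:
```python
from h import *
c=snap('scene','s3');s=monitor.read_state();print(s['tool_pos'],s['wrist_force'])
cv2.imwrite('pics/s3c.png',cv2.resize(c['color'][150:310,240:350],None,fx=3.6,fy=3.6,interpolation=cv2.INTER_CUBIC))
```

```text
[0.5168403  0.0936652  0.12030665] [-0.16264311  1.06121444  1.57804988]
```

View pics/s3c.png

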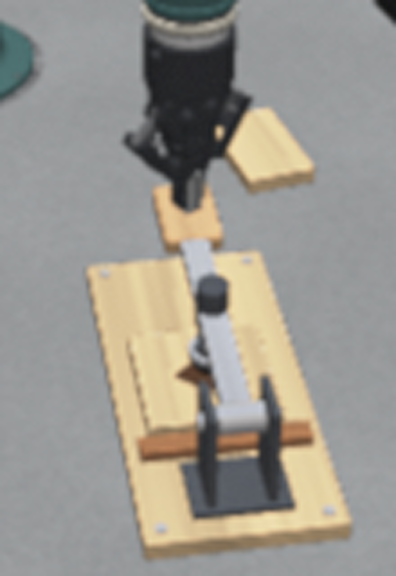

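The fingers rest on the paddle and the lever is nearly level, just about at touch. I'll continue in small steps.

Request:
jog_arm(
  commands=[
    {"travel": [0,0,3],"rot": [0,0,0],"claw": 255},
    {"travel": [0,0,3],"rot": [0,0,0],"claw": 255},
    {"travel": [0,0,3],"rot": [0,0,0],"claw": 255},
    {"travel": [0,0,0],"rot": [0,0,0],"claw": 255},
    {"travel": [0,0,0],"rot": [0,0,0],"claw": 255},
  ],
)

```text
time: 7.9
tool_pos: [0.5165, 0.0938, 0.1111]
tcp_rot: [-3.087, -0.582, 0.001]
wrist_force: [-2.2, 0.6, 3.9]
width: 0.002
grip_force: 1.9
```

Request:
jog_arm(
  commands=[
    {"travel": [0,0,3],"rot": [0,0,0],"claw": 255},
    {"travel": [0,0,3],"rot": [0,0,0],"claw": 255},
    {"travel": [0,0,0],"rot": [0,0,0],"claw": 255},
    {"travel": [0,0,0],"rot": [0,0,0],"claw": 255},
    {"travel": [0,0,0],"rot": [0,0,0],"claw": 255},
  ],
)

```text
time: 8.4
tool_pos: [0.5166, 0.0938, 0.1054]
tcp_rot: [-3.087, -0.582, 0.001]
wrist_force: [-3.9, 1.2, 5.0]
width: -0.002
grip_force: 2.7
```

Request:
jog_arm(
  commands=[
    {"travel": [-0.5,-0.3,2],"rot": [0,0,0],"claw": 255},
    {"travel": [-0.5,-0.3,2],"rot": [0,0,0],"claw": 255},
    {"travel": [0,0,2],"rot": [0,0,0],"claw": 255},
    {"travel": [0,0,0],"rot": [0,0,0],"claw": 255},
    {"travel": [0,0,0],"rot": [0,0,0],"claw": 255},
  ],
)

```text
time: 8.9
tool_pos: [0.5163, 0.0939, 0.1001]
tcp_rot: [3.087, 0.582, 0.002]
wrist_force: [-2.6, 0.5, 7.7]
width: -0.0
grip_force: 3.5
```

Request:
jog_arm(
  commands=[
    {"travel": [0,0,0],"rot": [0,0,0],"claw": 255},
    {"travel": [0,0,0],"rot": [0,0,0],"claw": 255},
    {"travel": [0,0,0],"rot": [0,0,0],"claw": 255},
    {"travel": [0,0,0],"rot": [0,0,0],"claw": 255},
    {"travel": [0,0,0],"rot": [0,0,0],"claw": 255},
  ],
)

```text
time: 9.4
tool_pos: [0.5163, 0.0939, 0.1001]
tcp_rot: [3.087, 0.582, 0.002]
wrist_force: [-2.7, 1.0, 7.2]
width: 0.001
grip_force: 3.5
```

Run:
```python
from h import *
c=snap('scene','s4');s=monitor.read_state();print(s['tool_pos'],s['wrist_force'])
w=snap('wrist','w4')
a=cv2.resize(c['color'][190:300,255:345],None,fx=4.5,fy=4.5,interpolation=cv2.INTER_CUBIC)
b=cv2.resize(w['color'][0:300,200:500],(390,495)) if 0 else cv2.resize(w['color'][0:330,220:480],(390,495))
cv2.imwrite('pics/f4.png',np.hstack([a,b]))
```

```text
[0.51634813 0.09393909 0.10014027] [-1.32800072  0.42904088  7.33176413]
```

View pics/f4.png

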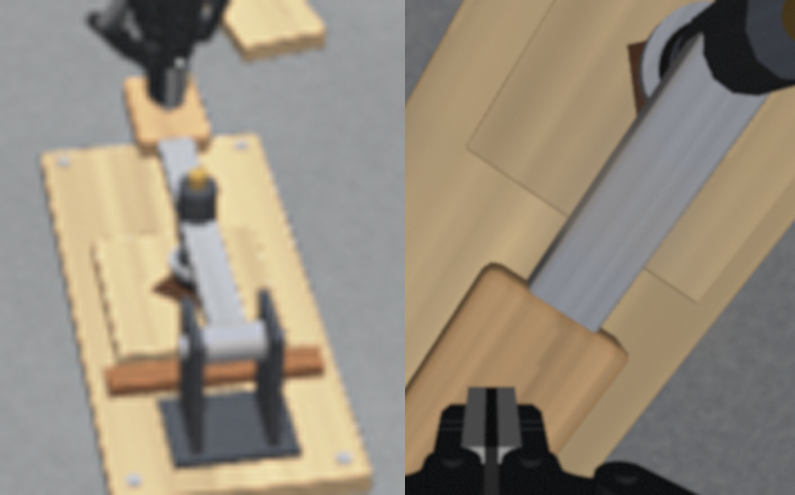

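The brass stem now stands proud of the bush and the panel still sits against the fence. The push is 7.3 N at 100 mm height, which matches half spring, so I'll hand in.

```bash
python3 -c "
from workcell import workorder
print(workorder.finish_job())"
```

```text
the job is handed in; nothing more can be done
None
```

The start button was pressed fully in and let back out, and I handed the job in with the arm holding the paddle at about half spring (7.3 N push, paddle 100 mm above the table); no verdict came back.

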